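# Grease the buffing spindle's bearing

## Task

One bearing of the buffing spindle still needs grease: the one whose brass nipple is bare (the other already wears its red cap; leave it alone). Take the push-type grease gun out of its wooden block, press its coupler squarely onto the bare, tilted nipple until it snaps on, then keep pushing along the nipple's axis, firmly but without forcing it, until the gun is well past half of its pump stroke. Finish while holding the gun there in the gripper, pushed down against its spring, and disturb nothing else on the bench.

Things in the scene. Friction and masses are not known exactly. Their poses are not given: they have to be found in the camera images.
- gun_grip (a point): Grip point of the push-type grease gun, standing upright, nose down, in the block. Aluminium barrel 36 mm across (dark front cap 39), 110 mm from lower shoulder to top; this point is on its axis, 85 mm above the shoulder, 25 mm below the top. A dark hand flange, 50 mm across, has its upper face 25 mm below this point (fingertips may bear on it). z: along the gun, nose to end cap. 0.4 kg in all.
- coupler (a point): Pocket centre of the coupler on the gun's nose; z towards the end cap; 136.5 mm along the axis from gun_grip, less joint pump. Brass sleeve 27 mm across, mouth 10.5 mm outward of this point, 21 mm wide tapering to 13. Four catch balls stop the nipple's head 9.6 mm short of this point; 6 to 8 N spreads them, they snap behind the head, and this point is then at the head's centre.
- pump (a joint): How far the nose (plunger tube with coupler) is pushed into the barrel, m: 0 at rest, 0.020 at its hard stop. Its spring pushes back with 10 N from the start, rising to 18 N at the stop, so the coupler snaps on before the pump moves.
- nipple: The bare brass grease nipple, on either bearing. Origin: centre of its 10 mm ball head, about 121 mm above the bench. z axis points out along the nipple, 38 degrees from vertical, leaning to the spindle's front (roughly towards the robot). Neck 6 mm; below, a hexagon 16 mm across corners, its top 11.5 mm below the origin.
- capped_nipple: The other bearing's nipple, same place and tilt on its bearing, under a red plastic cap 17 mm across; origin on its axis, 7.5 mm below the top of the cap. To be left alone.
- bearing_a: The dark cast-iron pillow block that carries the bare nipple: foot 127 mm (its x, front to back) by 38 mm (its y, along the shaft), housing 62 mm across, 64 mm high. Origin under the centre of the foot, 50 mm above the bench. Fixed.
- bearing_b: The pillow block with the red-capped nipple, same size and yaw as bearing_a. Fixed.
- spindle: The buffing spindle: timber bed 150 x 270 x 50 mm, a 20 mm steel shaft along its y axis, 83 mm up, with an 80 mm pulley in the middle, bearings 85 mm either side of the middle and cloth buffs 150 mm across, 26 mm thick, 165 mm either side (tops 158 mm up). Origin under the centre of the bed on the bench; -x is its front. Fixed.
- gun_block: Wooden block 100 x 100 x 100 mm, fixed to the bench, origin under its centre. The gun's barrel stands in a 43 mm bore, 25 mm deep, its shoulder resting on a step 75 mm above the bench; the nose hangs in a 33 mm bore below. Lift the gun at least 95 mm for the nose to come clear of it.
- mug: White mug, 82 mm across, 95 mm high, handle at +y; origin under its centre. Bystander.
- compound_tin: Green tin of polishing compound, 84 mm across, 50 mm high; origin under its centre. Bystander.
- mallet: Small wooden mallet lying on the bench: head 100 (x) x 56 x 54 mm, handle sticking out 190 mm along +y; origin under the centre of its head. Bystander.
Not all that is in view belongs to the job. What is shaped like the part that bears gun_grip but blue is not meant.

How it is judged:
By the outcome, as a careful person would: the job done as asked, in the order asked, and still so for the second after the job is handed in, while the arm keeps its last pose, push and grip.
It also fails if it takes over 38 s, if anything falls off the work surface, if the arm or the gripper's body presses on something with over 40 N, if the wrist force passes 120 N, or if a joint passes its speed limit or range.

## Robot

A 6-joint arm with a two-finger parallel gripper is mounted at the origin on the work surface. World frame = base frame: x ahead of the robot, y to its left, z up, the work surface at z = 0. Lengths are in mm, angles in rad, forces in N, time in s.
With the tool pointing down it reaches from about 275 to 825 mm from the base axis. Payload 4.9 kg.
Tool frame: the origin (TCP) lies at the very end of the fingers, on their centre line; the grasp point (between the pads) lies 19 mm behind it; z points along the fingers, y is the direction in which the jaws open and shut (so a half turn about z gives the same grasp; the last joint's range is limited). The gripper opens to 85 mm and grips with 20 to 120 N. Pads are 22 mm wide; open, the fingers measure 114 mm over their backs; the gripper's body (76 mm by 85 mm) begins 54 mm behind the grasp point. The pads swing forward as they close: fully open they stand 13 mm farther back than shut.
Start: joints at [1.041, 0.326, -0.193, 1.052, 0, 1.437], TCP at [212.047, 507.498, 197.081] pointing down, gripper open.
Joint ranges: [-2.65, 2.65], [-0.97, 1.79], [-1.3, 1.35], [-1.93, 2.1], [-1.47, 1.37], [-3.14, 3.14]. Speed limits (rad/s): [2.57, 2.57, 3.14, 3.14, 3.14, 3.14].

## Interface

Orientations are given as [roll, pitch, yaw] about the fixed x, y, z axes, in that order (R = Rz(yaw) Ry(pitch) Rx(roll)).
In Python, from bench import bot, solve_ik, imaging gives the robot as it stands. Calls block until the motion is done:
- bot.move_ptp(position, orientation): joint-space move of the TCP to a pose.
- bot.movel(position, rot=None, max_speed=150, threshold=None): straight line of the TCP; rot=None keeps the orientation; max_speed is the mean speed in mm/s. With threshold (N) it stops when the force on the tool has changed by that much, and returns True; else False.
- bot.move_j(angles): joint-space move.
- bot.grip(opening, effort=None): opening from 0.0 (shut) to 1.0 (fully open); effort is the grip in N (None keeps the last); returns when the fingers have stopped.
- bot.dwell(seconds).
- solve_ik(position, orientation): joint angles nearest the present ones, or None.
- bot.get_state(): the state.
- imaging.capture(name): name is "scene" or "top" or "wrist"; returns the picture (420x560x3 uint8, blue, green, red); there is no depth.
- imaging.camera_model(name): a dict with "K" (3x3 intrinsics, pixels), "position" and "rotation" of the camera in the world. Camera axes: x right, y up, looking along -z (the intrinsics and any distortion apply to the point x, -y, -z); pixel columns grow to the right and rows downward; lengths in mm; the calibration is good to about 2 mm. A picture is of the moment at which its call begins: read the wrist's pose just before it. camera_model takes no time and is no camera call; for the wrist camera it gives the pose at the moment of the call.
A pose or a line that the arm cannot do raises bot.IKError and nothing moves.
- bot.sign_off(): hands the job in, once; it reports no verdict.
The state is a dict: "t": time; "qpos": joint angles; "joint_velocities": joint speeds; "effort": joint torques, N m; "tcp_pos": TCP position; "orientation": TCP orientation; "contact_force": force on the tool from outside, world axes, zero at the start; "wrist_torque": the same for the moment, N m; "opening": opening from 0.0 (shut) to 1.0 (fully open).
Only numpy, scipy, OpenCV 4.12 (cv2) and the standard library are available. Lean on these libraries where they do the work, as an engineer would, in place of code of your own. Each camera call takes 0.05 s, during which the arm holds its last target.

## Working session

There is one attempt and no reset: what is moved stays moved. The work goes in short steps, each a Python script; the robot and the scene stay as the last script left them, time stands still between calls to the robot, and variables do not carry over. Pictures are saved under pics/ and viewed, and the job is handed in when it is done.

```bash
ls; mkdir -p pics; python3 - <<'E'
from bench import bot, imaging
import cv2
print(bot.get_state()['t'])
for n in ("scene","top"):
    im=imaging.capture(n); cv2.imwrite(f"pics/{n}0.png",im); c=imaging.camera_model(n); print(n,c)
print(bot.get_state())
E
```

```text
pics
0.0
scene {'K': array([[529.6266597 ,   0.        , 283.22830337],
       [  0.        , 529.6266597 , 210.2896358 ],
       [  0.        ,   0.        ,   1.        ]]), 'position': array([1625.66364709,  306.49665879,  926.26686729]), 'rotation': array([ 0.94809794, -0.00826194,  1.84360606])}
top {'K': array([[456.93731084,   0.        , 277.70358459],
       [  0.        , 456.93731084, 211.76331694],
       [  0.        ,   0.        ,   1.        ]]), 'position': array([ 449.95809487,   -7.96906945, 1234.13429598]), 'rotation': array([ 0.0612288 , -0.01172815, -1.57376562])}
{'t': 0.1, 'qpos': array([ 1.04079989e+00,  3.26835204e-01, -1.93468919e-01,  1.05200760e+00,
        2.43935268e-05,  1.43656598e+00]), 'joint_velocities': array([-9.40466472e-04, -5.85194046e-04,  3.53531929e-03,  5.46475445e-04,
       -1.60703965e-03, -2.35998444e-05]), 'effort': array([ 8.40782704e-04, -4.44238079e+01,  2.63039625e+01,  7.90231250e-03,
       -1.68943275e-04, -3.73579866e-06]), 'tcp_pos': array([211.74306232, 506.99641116, 196.40468   ]), 'orientation': array([-3.14009415e+00, -2.26976154e-04,  2.74582637e+00]), 'contact_force': array([ 0.44250182, -0.74551179, -0.07090108]), 'wrist_torque': array([ 0.00497513, -0.04967028, -0.0459788 ]), 'opening': 0.9987129923626881}
```

View pics/scene0.png

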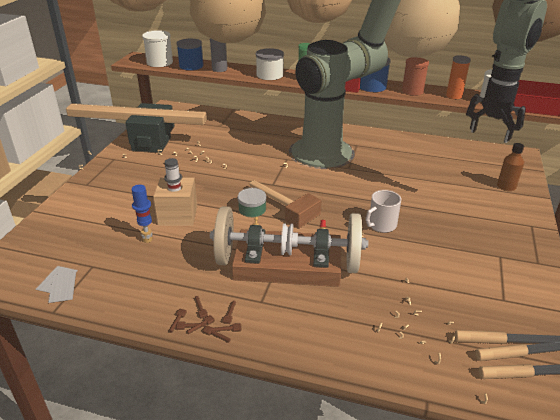

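View pics/top0.png

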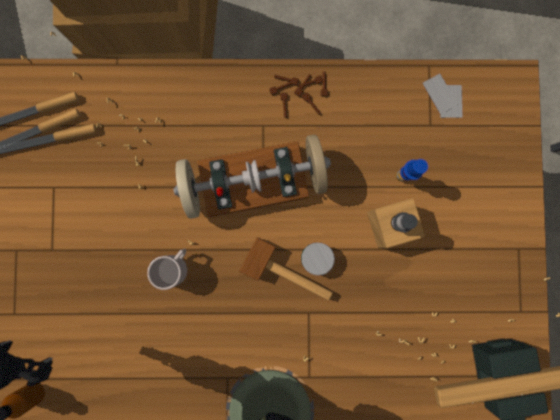

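```bash
cat > h.py <<'E'
import numpy as np, cv2
from scipy.spatial.transform import Rotation as R
def rot(e): return R.from_euler('xyz',e).as_matrix()
def ray(c,uv):
    K=np.asarray(c['K']); x=(uv[0]-K[0,2])/K[0,0]; y=(uv[1]-K[1,2])/K[1,1]
    d=rot(c['rotation'])@np.array([x,-y,-1.0]); return np.array(c['position']),d/np.linalg.norm(d)
def plane(c,uv,z):
    o,d=ray(c,uv); return o+d*(z-o[2])/d[2]
def proj(c,P):
    K=np.asarray(c['K']); p=rot(c['rotation']).T@(np.array(P)-c['position']); return np.array([K[0,2]+K[0,0]*p[0]/-p[2],K[1,2]+K[1,1]*(-p[1])/-p[2]])
def tri(rs):
    A=np.zeros((3,3));b=np.zeros(3)
    for o,d in rs:
        M=np.eye(3)-np.outer(d,d);A+=M;b+=M@o
    P=np.linalg.solve(A,b); return P,[np.linalg.norm((np.eye(3)-np.outer(d,d))@(P-o)) for o,d in rs]
E
python3 - <<'E'
import cv2
from bench import bot, imaging
from h import *
t=cv2.imread('pics/top0.png');s=cv2.imread('pics/scene0.png')
a=cv2.resize(t[130:260,160:460],None,fx=2.6,fy=2.6,interpolation=cv2.INTER_CUBIC);cv2.imwrite('pics/topz.png',a)
b=cv2.resize(s[150:290,120:380],None,fx=3,fy=3,interpolation=cv2.INTER_CUBIC);cv2.imwrite('pics/scenez.png',b)
ct=imaging.camera_model('top');cs=imaging.camera_model('scene')
print('gun top',plane(ct,(404,222),185)); print('nip',plane(ct,(288,178),121),'cap',plane(ct,(220,191),121))
print(tri([ray(ct,(288,178)),ray(cs,(256,222))]),tri([ray(ct,(220,191)),ray(cs,(323,224))]))
print(imaging.camera_model('wrist'))
E
```

```text
gun top [ 489.95051856 -311.5024641   185.        ]
nip [601.07031067 -46.72803549 121.        ] cap [569.32286083 119.65869606 121.        ]
(array([601.90528098, -46.11096808, 112.90029569]), [np.float64(0.9348544261950269), np.float64(0.9348544261951037)]) (array([569.36945174, 121.0985041 , 118.16935411]), [np.float64(1.1401747742107626), np.float64(1.1401747742107662)])
{'K': array([[335.18766298,   0.        , 279.44659288],
       [  0.        , 335.18766298, 214.07337166],
       [  0.        ,   0.        ,   1.        ]]), 'position': array([148.79435681, 533.12821646, 372.85833004]), 'rotation': array([-0.26987368,  0.00179017,  1.17356081])}
```

View pics/topz.png

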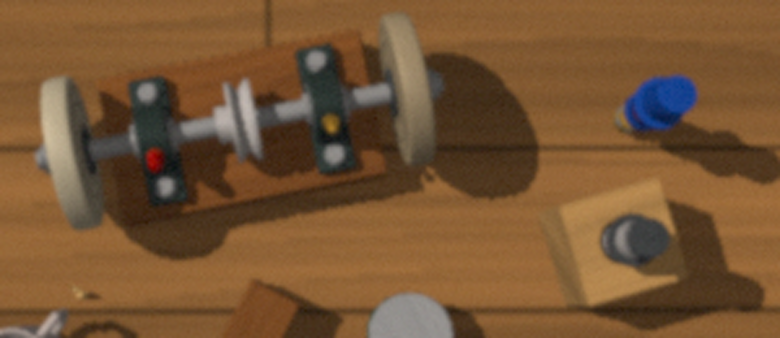

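View pics/scenez.png

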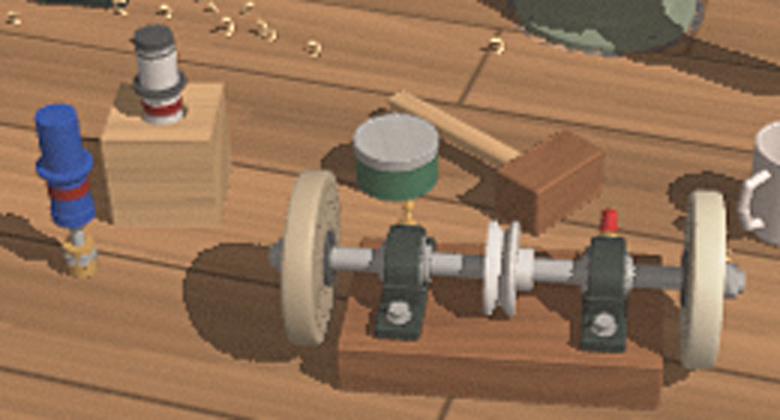

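```bash
python3 - <<'E'
from bench import bot, imaging,solve_ik
from h import *
s=bot.get_state();c=imaging.camera_model('wrist')
Rt=rot(s['orientation']);print('cam in tool',Rt.T@(c['position']-s['tcp_pos']));print(Rt.T@rot(c['rotation']))
ct=imaging.camera_model('top');cs=imaging.camera_model('scene')
# gun refine: end cap
sc=lambda x,y:(120+(x+.5)/3-.5,150+(y+.5)/3-.5); tp=lambda x,y:(160+(x+.5)/2.6-.5,130+(y+.5)/2.6-.5)
print('cap top',plane(ct,tp(653,239),185),plane(cs,sc(154,36),185),tri([ray(ct,tp(653,239)),ray(cs,sc(154,36))]))
print('nip',tri([ray(ct,tp(331,123)),ray(cs,sc(409,205))]))
print('redcap',tri([ray(ct,tp(154,159)),ray(cs,sc(611,215))]))
n=np.array([602,-46,121.]);yw=.195;ax=np.array([-np.sin(np.radians(38))*np.cos(yw),-np.sin(np.radians(38))*np.sin(yw),np.cos(np.radians(38))])
for w in np.arange(-3.14,3.14,.2618):
    # tool z=-ax, tool y rotated
    y0=np.array([-np.sin(yw),np.cos(yw),0]);z=-ax;x0=np.cross(y0,z)
    y=y0*np.cos(w)+x0*np.sin(w);M=np.column_stack([np.cross(y,z),y,z])
    e=R.from_matrix(M).as_euler('xyz')
    q=[solve_ik(n+ax*(d-19),e) for d in (190,136,116)]
    e2=[np.pi,0,w]
    q2=[solve_ik([485,-315,h],e2) for h in(141,250,350)]
    print(round(w,2),q[0] if q[0] is None else np.round(q[0],2),[a is not None for a in q],'|',q2[0] if q2[0] is None else np.round(q2[0],2),[a is not None for a in q2])
E
```

```text
cam in tool [  68.1971212    -0.42023144 -176.43774384]
[[-1.46963367e-03  9.63743704e-01  2.66825622e-01]
 [ 9.99998878e-01  1.33861599e-03  6.72908714e-04]
 [ 2.91334492e-04  2.66826311e-01 -9.63744590e-01]]
cap top [ 490.79778371 -327.35518197  185.        ] [ 495.91545558 -322.81662228  185.        ] (array([ 490.52493947, -327.16510526,  181.56384918]), [np.float64(1.2461239723813782), np.float64(1.2461239723814164)])
nip (array([602.83406146, -44.3007143 , 126.55546662]), [np.float64(0.20480058087510203), np.float64(0.20480058087500394)])
redcap (array([568.99786024, 122.10578267, 126.56963797]), [np.float64(0.4792017461671584), np.float64(0.4792017461671327)])
-3.14 [-0.58 -0.23 -0.86  0.43  0.45  2.48] [True, True, True] | [-0.7   0.42 -0.2   0.95  0.   -0.71] [True, True, True]
-2.88 [-0.58 -0.23 -0.86  0.43  0.45  2.22] [True, True, True] | [-0.7   0.42 -0.2   0.95  0.   -0.97] [True, True, True]
-2.62 [-0.58 -0.23 -0.86  0.43  0.45  1.95] [True, True, True] | [-0.7   0.42 -0.2   0.95  0.   -1.23] [True, True, True]
-2.35 [-0.58 -0.23 -0.86  0.43  0.45  1.69] [True, True, T
[... 1789 characters left out ...]
 0.43  0.45 -2.23] [True, True, True] | [-0.7   0.42 -0.2   0.95  0.    0.87] [True, True, True]
1.83 [-0.58 -0.23 -0.86  0.43  0.45 -2.5 ] [True, True, True] | [-0.7   0.42 -0.2   0.95  0.    0.6 ] [True, True, True]
2.1 [-0.58 -0.23 -0.86  0.43  0.45 -2.76] [True, True, True] | [-0.7   0.42 -0.2   0.95  0.    0.34] [True, True, True]
2.36 [-0.58 -0.23 -0.86  0.43  0.45 -3.02] [True, True, True] | [-0.7   0.42 -0.2   0.95  0.    0.08] [True, True, True]
2.62 [-0.58 -0.23 -0.86  0.43  0.45  3.  ] [True, True, True] | [-0.7   0.42 -0.2   0.95  0.   -0.18] [True, True, True]
2.88 [-0.58 -0.23 -0.86  0.43  0.45  2.74] [True, True, True] | [-0.7   0.42 -0.2   0.95  0.   -0.44] [True, True, True]
```

```bash
python3 - <<'E'
from bench import bot, imaging,solve_ik
from h import *
import pickle
D={}
for i,p in enumerate([(520,70,270),(530,-60,250),(450,-325,300)]):
    bot.move_ptp(p,[np.pi,0,np.pi-.001]); bot.dwell(.1)
    c=imaging.camera_model('wrist');im=imaging.capture('wrist');D[i]=c;cv2.imwrite(f'pics/w{i}.png',im)
    print(bot.get_state()['t'],bot.get_state()['tcp_pos'],bot.get_state()['orientation'],c['position'])
    for P in [(602,-46,121),(569,122,121),(490,-327,185)]: print(np.round(proj(c,P),0))
pickle.dump(D,open('D.pkl','wb'))
cv2.imwrite('pics/w01.png',np.vstack([cv2.imread('pics/w0.png')[150:],cv2.imread('pics/w1.png')[150:]]))
E
```

```text
2.2 [519.81023779  70.78154283 269.89893869] [ 3.14150750e+00 -2.24158973e-04 -3.14121573e+00] [451.49302919  70.49740373 446.36265646]
[169. 269.]
[329. 240.]
[-229.  173.]
2.9417 [530.13196242 -58.96313096 250.27303546] [ 3.14144653e+00  4.13315550e-04 -3.14093260e+00] [461.6901326  -59.50466528 426.6318217 ]
[293. 268.]
[468. 236.]
[-94. 163.]
4.1833 [ 450.65781029 -323.55993977  299.84052334] [ 3.14110930e+00 -1.41642779e-04 -3.14022241e+00] [ 382.33055443 -323.97739981  476.2720856 ]
[511. 312.]
[660. 287.]
[276. 242.]
```

View pics/w01.png

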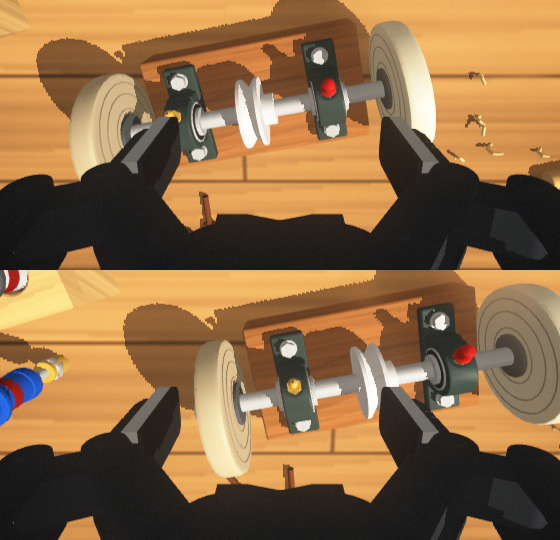

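View pics/w2.png

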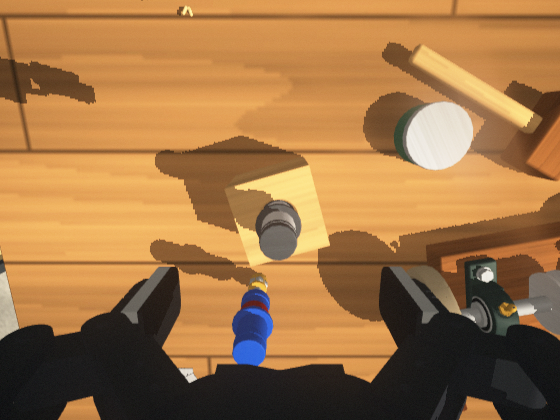

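```bash
python3 - <<'E'
from h import *
import pickle
D=pickle.load(open('D.pkl','rb'))
from bench import imaging
def brass(im,box):
    h=cv2.cvtColor(im,cv2.COLOR_BGR2HSV);x0,y0,x1,y1=box;s=h[y0:y1,x0:x1]
    m=((s[...,0]>17)&(s[...,0]<32)&(s[...,1]>120)&(s[...,2]>70)).astype(np.uint8)
    n,l,st,ce=cv2.connectedComponentsWithStats(m)
    for i in range(1,n):
        if st[i,4]>5: print(st[i]+[x0,y0,0,0,0],ce[i]+[x0,y0])
boxes={0:(160,255,185,278),1:(280,252,306,278),2:(494,298,522,324)}
tiles=[]
for i in range(3):
    im=cv2.imread(f'pics/w{i}.png');print(i);brass(im,boxes[i]);b=boxes[i]
    tiles.append(cv2.resize(im[b[1]-4:b[1]+28,b[0]-4:b[0]+28],(256,256),interpolation=cv2.INTER_NEAREST))
im=cv2.imread('pics/w2.png')
tiles2=[cv2.resize(im[190:270,235:325],(540,480),interpolation=cv2.INTER_NEAREST)]
cv2.imwrite('pics/z.png',np.hstack(tiles));cv2.imwrite('pics/z2.png',tiles2[0])
for n,b in (('top',(275,165,300,192)),):
    brass(cv2.imread('pics/top0.png'),b)
brass(cv2.imread('pics/scene0.png'),(248,210,264,228))
E
```

```text
0
[164 260  17  13 122] [173.04098361 264.2295082 ]
1
[286 258  16  17 190] [293.67368421 266.05263158]
2
[498 302  19  15 183] [506.89617486 308.83606557]
[284 174   7   7  39] [286.84615385 176.92307692]
```

View pics/z.png

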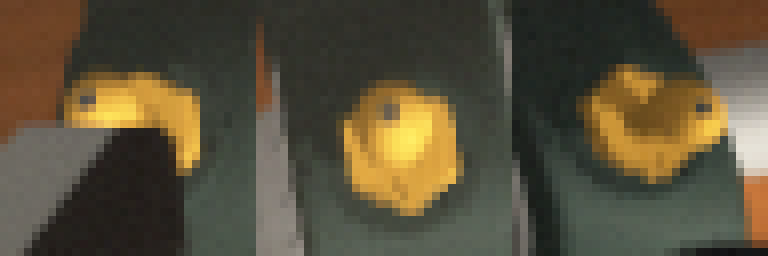

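View pics/z2.png

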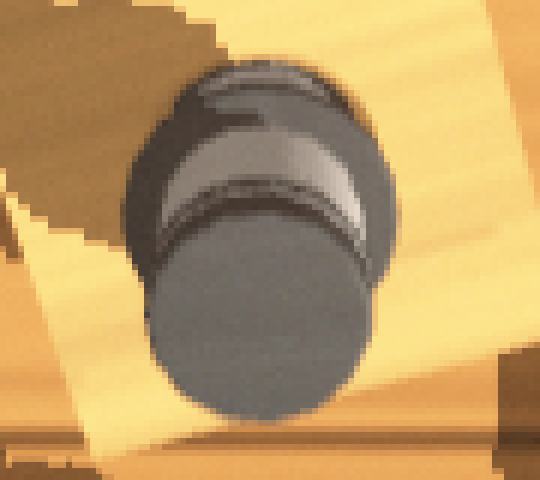

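```bash
python3 - <<'E'
from h import *
import pickle
from bench import imaging
D=pickle.load(open('D.pkl','rb'))
ct=imaging.camera_model('top');cs=imaging.camera_model('scene')
hd=[(168.25,264.25),(293.5,263.5),(511.7,307.5)];tip=[(166.5,263),(292.3,261.4),(513.5,306.6)]
for n,l in(('head',hd),('tip',tip)):
    P,r=tri([ray(D[i],l[i]) for i in range(3)]);print(n,P,r)
    P,r=tri([ray(D[i],l[i]) for i in (1,2)]);print(n,P,r)
    print([plane(D[i],l[i],121 if n=='head' else 125) for i in range(3)])
print('nip top/scene',tri([ray(ct,(287,176.9)),ray(cs,(256,218.3))]))
print('gun cap',plane(D[2],(278,242.5),185),'flange',plane(D[2],(278,224.5),133), 'top cam',plane(ct,(410.5,221.5),185))
# bolts for yaw: bearing bolt heads in w0,w1
def red(i):
    im=cv2.cvtColor(cv2.imread(f'pics/w{i}.png'),cv2.COLOR_BGR2HSV);m=(((im[...,0]<6)|(im[...,0]>174))&(im[...,1]>170)&(im[...,2]>110)).astype(np.uint8);m[:,:250]=0
    n,l,st,ce=cv2.connectedComponentsWithStats(m);j=1+np.argmax(st[1:,4]);return ce[j],st[j]
a,b=red(0),red(1);print(a,b,tri([ray(D[0],a[0]),ray(D[1],b[0])]),plane(D[0],a[0],122),plane(D[1],b[0],122))
# bed / bolts
def blobs(i):
    g=cv2.imread(f'pics/w{i}.png');h=cv2.cvtColor(g,cv2.COLOR_BGR2HSV);m=((h[...,1]<25)&(h[...,2]>165)).astype(np.uint8)
    n,l,st,ce=cv2.connectedComponentsWithStats(m);print(i,[(np.round(ce[k],1),st[k,4]) for k in range(1,n) if st[k,4]>60])
blobs(0);blobs(1)
E
```

```text
head [596.63724597 -46.10731296 120.66472174] [np.float64(0.5403340028166735), np.float64(0.6940579959492148), np.float64(0.22860663629908182)]
head [597.44342367 -45.50331507 119.54584727] [np.float64(0.18998301784615476), np.float64(0.18998301784603516)]
[array([596.03464904, -46.29124727, 121.        ]), array([597.00337599, -45.60323244, 121.        ]), array([596.35184817, -46.65902736, 121.        ])]
tip [593.4443859  -46.95522136 123.84359882] [np.float64(0.07790926996225163), np.float64(0.08016791797050628), np.float64(0.012411541468989106)]
tip [593.51909503 -46.91675196 123.77977154] [np.float64(0.0325087830034669), np.float64(0.032508783003397525)]
[array([592.85325428, -46.54334931, 125.        ]), array([593.02255216, -46.97336958, 125.        ]), array([592.75135076, -47.87922435, 125.        ])]
nip top/scene (array([603.16082353, -44.27011264, 125.85163717]), [np.float64(0.14799426386701922), np.float64(0.1479942638669908)])
gun cap [ 490.15991608 -325.03156185  185.        ] flange [ 488.91154027 -325.19390402  133.        ] top cam [ 491.06592443 -326.5599399   185
[... 570 characters left out ...]
, np.int32(180)), (array([271.6, 263.6]), np.int32(955)), (array([426.8, 263.1]), np.int32(698)), (array([244.9, 272.1]), np.int32(594)), (array([345.8, 249.3]), np.int32(75)), (array([207.8, 272.4]), np.int32(362)), (array([332.7, 280.3]), np.int32(128)), (array([198.8, 303.5]), np.int32(133))]
1 [(array([216.4,  58.4]), np.int32(5410)), (array([ 22.2, 156.6]), np.int32(140)), (array([440.3, 202.4]), np.int32(130)), (array([288.8, 229.2]), np.int32(192)), (array([370. , 268.9]), np.int32(459)), (array([403.6, 256.6]), np.int32(520)), (array([323.5, 272. ]), np.int32(380)), (array([255.1, 282.9]), np.int32(342)), (array([447. , 280.6]), np.int32(131)), (array([303.2, 305.2]), np.int32(122))]
```

```bash
python3 - <<'E'
from h import *
import pickle
D=pickle.load(open('D.pkl','rb'))
w0=[(178.8,232.6),(198.8,303.5),(318,207.3),(332.7,280.3)];w1=[(288.8,229.2),(303.2,305.2),(440.3,202.4),(447,280.6)]
P=[]
for a,b in zip(w0,w1):
    p,r=tri([ray(D[0],a),ray(D[1],b)]);P.append(p);print(p,r[0])
P=np.array(P)
for i,j in((0,1),(2,3)): d=P[j]-P[i];print('x yaw',np.arctan2(d[1],d[0]),np.linalg.norm(d))
for i,j in((0,2),(1,3)): d=P[j]-P[i];print('y yaw',np.arctan2(-d[0],d[1]),np.linalg.norm(d))
for z in (70,):
  for D_,w in ((D[0],w0),(D[1],w1)):
    Q=np.array([plane(D_,u,z) for u in w]);print([round(float(np.arctan2(*(Q[j]-Q[i])[1::-1])),3) for i,j in((0,1),(2,3))],[round(float(np.arctan2(-(Q[j]-Q[i])[0],(Q[j]-Q[i])[1])),3) for i,j in((0,2),(1,3))])
E
```

```text
[578.57588451 -48.90955204  68.67409991] 0.05713170006226858
[673.02809611 -31.14920578  69.6427001 ] 0.5653614472062862
[546.64336166 114.84473909  73.5149032 ] 0.0320325020187318
[640.84501999 136.13636634  70.15589985] 0.5021827293244403
x yaw 0.18586498215496297 96.11237361411582
x yaw 0.22228678188969248 96.63627024629125
y yaw 0.1925858429377115 166.90891903618348
y yaw 0.19006192283716244 170.35397383786523
[0.184, 0.221] [0.185, 0.188]
[0.184, 0.207] [0.183, 0.189]
```

```bash
python3 - <<'E'
from bench import bot, imaging,solve_ik
from h import *
e=[np.pi,0,np.pi-.001]
bot.movel([489.8,-325.1,230],rot=e,max_speed=200)
print(bot.movel([489.8,-325.1,140],max_speed=120,threshold=15))
s=bot.get_state();print(s['t'],s['tcp_pos'],s['contact_force'])
bot.grip(0.2,60)
s=bot.get_state();print(s['t'],s['tcp_pos'],s['contact_force'],s['opening'])
c=imaging.camera_model('wrist');cv2.imwrite('pics/w3.png',imaging.capture('wrist'));cv2.imwrite('pics/s3.png',imaging.capture('scene')[100:260,80:300])
E
python3 -c "
import cv2;a=cv2.imread('pics/s3.png');cv2.imwrite('pics/s3z.png',cv2.resize(a,None,fx=3,fy=3))"
```

```text
False
5.6333 [ 490.28523603 -325.67888936  141.06113403] [ 0.46553111 -0.00113333  0.47153543]
6.175 [ 490.24787652 -325.32823121  140.67545278] [0.67059401 0.76803085 5.0590111 ] 0.38693225668599884
```

View pics/w3.png

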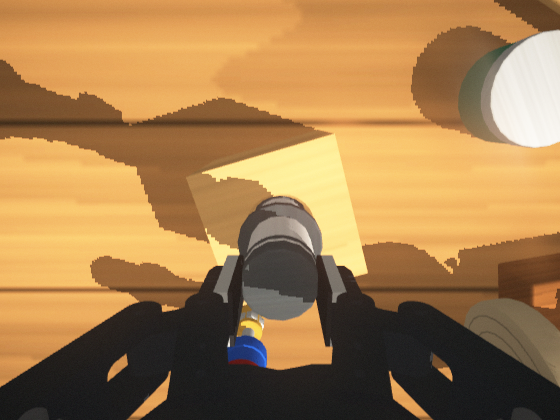

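View pics/s3z.png

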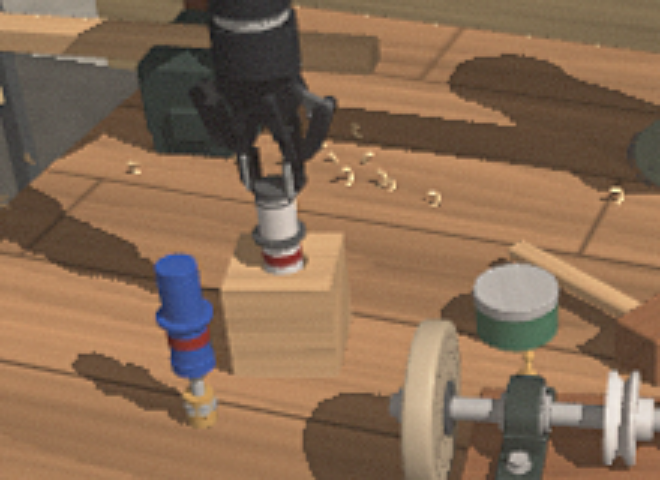

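```bash
python3 - <<'E'
from bench import bot, imaging
from h import *
a=cv2.imread('pics/s3.png')
cs=imaging.camera_model('scene')
z=cv2.resize(a[30:100,60:120],None,fx=10,fy=10,interpolation=cv2.INTER_CUBIC)
z=z[:600]
for h in (185,160,150,141,135):
    for dy in(-18,18):
        u=proj(cs,(490.2,-325.3+dy,h)); p=((u-[80,100]-[60,30]+.5)*10).astype(int); print(h,dy,p); cv2.circle(z,tuple(int(v) for v in p),4,(0,0,255),-1)
cv2.imwrite('pics/z3.png',z)
E
```

```text
185 -18 [255 300]
185 18 [375 319]
160 -18 [266 378]
160 18 [385 397]
150 -18 [271 409]
150 18 [389 428]
141 -18 [274 436]
141 18 [393 456]
135 -18 [277 455]
135 18 [395 474]
```

View pics/z3.png

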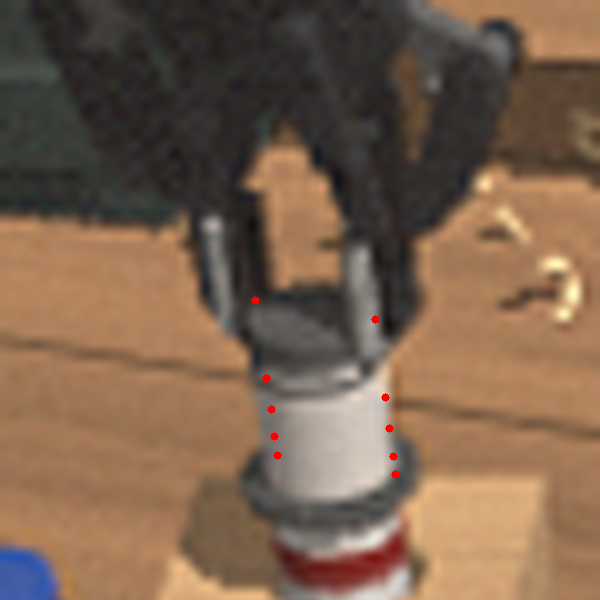

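```bash
python3 - <<'E'
from bench import bot, imaging
from h import *
import pickle
D=pickle.load(open('D.pkl','rb'));c=D[2];T=np.array([450.66,-323.56,299.84])
for dz in(0,13,25,40):
  for dx in (-11,11): print(dz,dx,[np.round(proj(c,T+[dx,dy,dz])) for dy in(-42.5,42.5)])
c=imaging.camera_model('wrist');T=bot.get_state()['tcp_pos'];print(T)
for dz in(0,5,15,30):
  for dx in (-11,11): print(dz,dx,[np.round(proj(c,T+[dx,dy,dz])) for dy in(-18,18)])
cv2.imwrite('pics/z4.png',cv2.resize(cv2.imread('pics/w3.png')[180:380,180:380],None,fx=3,fy=3,interpolation=cv2.INTER_CUBIC))
E
```

```text
0 -11 [array([203., 229.]), array([357., 229.])]
0 11 [array([205., 266.]), array([354., 266.])]
13 -11 [array([197., 237.]), array([362., 237.])]
13 11 [array([200., 276.]), array([360., 276.])]
25 -11 [array([192., 245.]), array([368., 245.])]
25 11 [array([195., 286.]), array([365., 286.])]
40 -11 [array([183., 257.]), array([377., 257.])]
40 11 [array([187., 302.]), array([373., 302.])]
[ 490.22997767 -325.34409189  140.65953708]
0 -11 [array([247., 229.]), array([313., 229.])]
0 11 [array([248., 266.]), array([312., 265.])]
5 -11 [array([247., 232.]), array([313., 232.])]
5 11 [array([248., 269.]), array([312., 269.])]
15 -11 [array([245., 238.]), array([315., 238.])]
15 11 [array([246., 277.]), array([314., 277.])]
30 -11 [array([241., 249.]), array([319., 249.])]
30 11 [array([243., 291.]), array([317., 291.])]
```

View pics/z4.png

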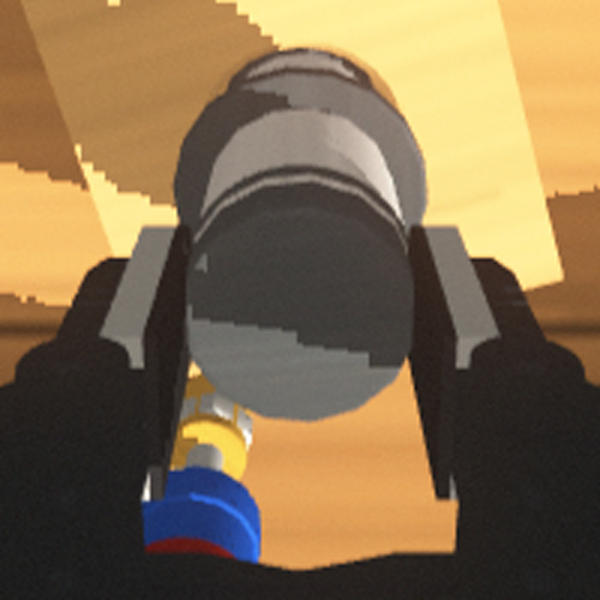

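```bash
python3 - <<'E'
from bench import bot, imaging,solve_ik
from h import *
bot.grip(0.7)
print(bot.movel([490,-325.1,115.5],rot=[np.pi,0,np.pi-.001],max_speed=100,threshold=10))
s=bot.get_state();print(s['t'],s['tcp_pos'],s['contact_force'])
bot.grip(0.2,80)
s=bot.get_state();print(s['t'],s['tcp_pos'],s['contact_force'],s['opening'])
cv2.imwrite('pics/w5.png',imaging.capture('wrist')[150:400,130:430]);a=imaging.capture('scene')
a=cv2.resize(a[130:200,140:200],None,fx=8,fy=8,interpolation=cv2.INTER_CUBIC)
b=cv2.resize(cv2.imread('pics/w5.png'),(300,250))
cv2.imwrite('pics/z5.png',np.hstack([a[:,:],np.vstack([b,np.zeros((310,300,3),np.uint8)])]))
E
```

```text
False
7.0417 [ 489.54385633 -324.74833758  114.98938812] [-0.11653613 -0.32689607  0.41599783]
7.3833 [ 490.4583069  -325.45201515  116.37458738] [-0.62348861  0.47871584  3.04375421] 0.4045839762314465
```

View pics/z5.png

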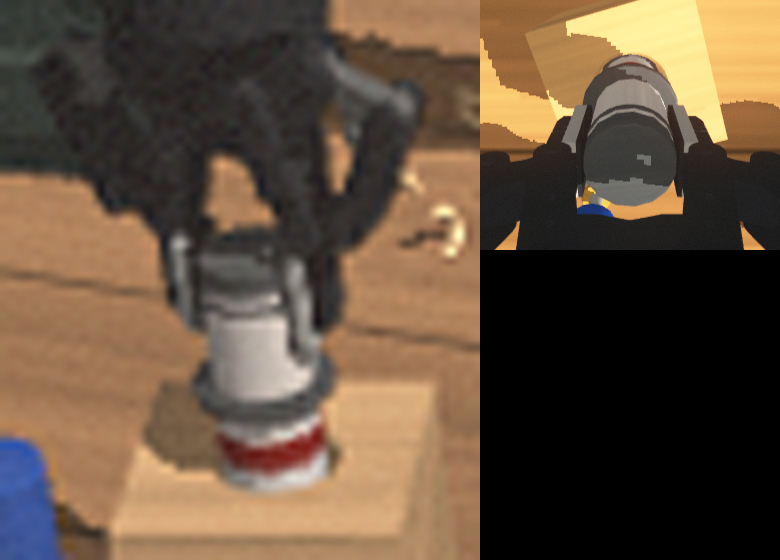

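```bash
cat >> h.py <<'E'
n=np.array([596.5,-46.3,120.4]);yw=.195;L=92.5
ax=np.array([-np.sin(np.radians(38))*np.cos(yw),-np.sin(np.radians(38))*np.sin(yw),np.cos(np.radians(38))])
y0=np.array([-np.sin(yw),np.cos(yw),0]);E0=R.from_matrix(np.column_stack([np.cross(y0,-ax),y0,-ax])).as_euler('xyz')
E
python3 - <<'E'
from bench import bot, imaging,solve_ik
from h import *
print(bot.get_state()['tcp_pos'],E0)
for d in (90,40,0,-15): print(solve_ik(n+ax*(L+d),E0))
bot.movel([490,-325.1,296],max_speed=180)
s=bot.get_state();print(s['t'],s['tcp_pos'],s['contact_force'],s['opening'])
bot.move_ptp(n+ax*(L+80),E0);bot.dwell(.2)
s=bot.get_state();print(s['t'],s['tcp_pos'],n+ax*(L+80),s['orientation'],s['contact_force'],s['opening'])
for k in('scene','top','wrist'): cv2.imwrite(f'pics/{k}6.png',imaging.capture(k))
a=cv2.resize(cv2.imread('pics/scene6.png')[140:280,180:340],None,fx=4,fy=4,interpolation=cv2.INTER_CUBIC);cv2.imwrite('pics/s6z.png',a)
a=cv2.resize(cv2.imread('pics/top6.png')[130:270,220:380],None,fx=4,fy=4,interpolation=cv2.INTER_CUBIC);cv2.imwrite('pics/t6z.png',a)
E
```

```text
[ 490.44311995 -325.43236835  116.32531741] [ 3.14159265  0.66322512 -2.94659265]
[-0.61251248 -0.25930513 -0.85444914  0.48044073  0.46101613 -0.68900071]
[-0.54248125 -0.1552042  -0.89690723  0.30479755  0.42682928 -0.62131304]
[-0.49388228 -0.06183908 -0.91908079  0.17084495  0.4021095  -0.57559757]
[-0.47713066 -0.02508059 -0.92458608  0.12256498  0.39341469 -0.56006656]
8.6333 [ 489.35764302 -324.5560993   294.45977898] [ 0.15499196 -0.36739786 -3.45795018] 0.39732542432350276
9.8417 [493.43414885 -68.23682818 256.985578  ] [492.31116341 -66.87831691 256.331855  ] [-3.14075689  0.66321788 -2.94704049] [ 0.3251093   0.47708645 -2.97446597] 0.39934133853305503
```

View pics/s6z.png

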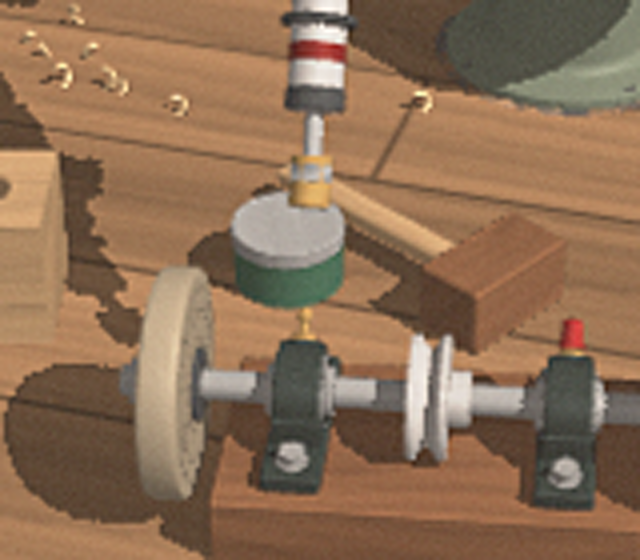

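View pics/t6z.png

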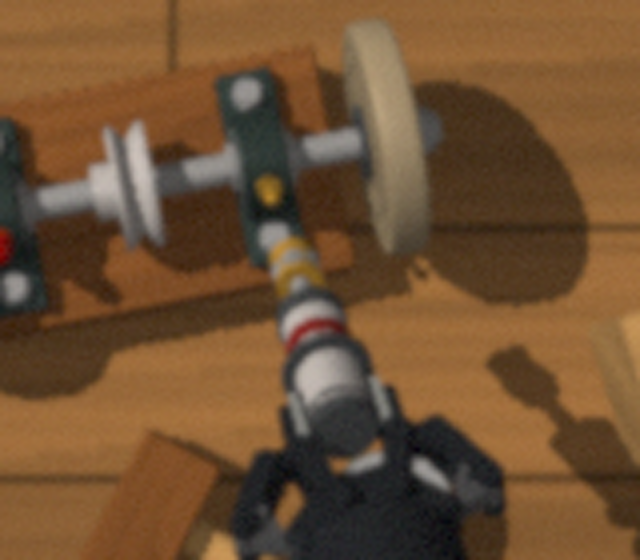

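View pics/wrist6.png

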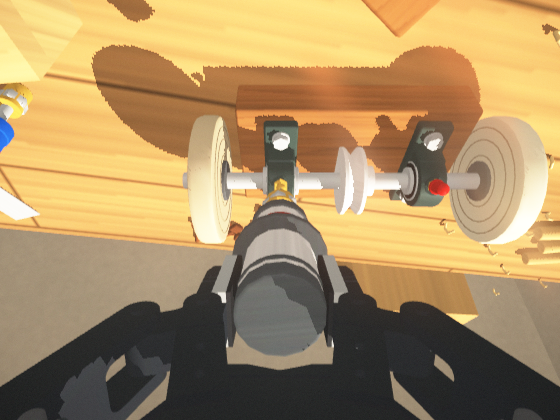

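```bash
python3 - <<'E'
from bench import imaging
from h import *
for k,f,o in(('scene','s6z',(180,140)),('top','t6z',(220,130))):
    c=imaging.camera_model(k);im=cv2.imread(f'pics/{f}.png')
    for d in (0,69.5,80,80+41.5,136.5+80,136.5+105):
        p=(proj(c,n+ax*d)-o+.5)*4;print(k,d,np.round(p,1));cv2.circle(im,tuple(int(round(v)) for v in p),2,(255,0,255),-1)
    cv2.imwrite(f'pics/{f}2.png',im[:, 150:450])
a=np.hstack([cv2.imread('pics/s6z2.png'),cv2.imread('pics/t6z2.png')]);cv2.imwrite('pics/z6.png',a)
E
```

```text
scene 0 [306.6 315.6]
scene 69.5 [312.7 207.1]
scene 80 [313.7 190.7]
scene 121.5 [317.3 126.2]
scene 216.5 [325.6 -21. ]
scene 241.5 [327.8 -59.6]
top 0 [273.3 201.5]
top 69.5 [291.  260.9]
top 80 [293.9 270.4]
top 121.5 [305.6 309.6]
top 216.5 [335.6 410.1]
top 241.5 [344.4 439.4]
```

View pics/z6.png

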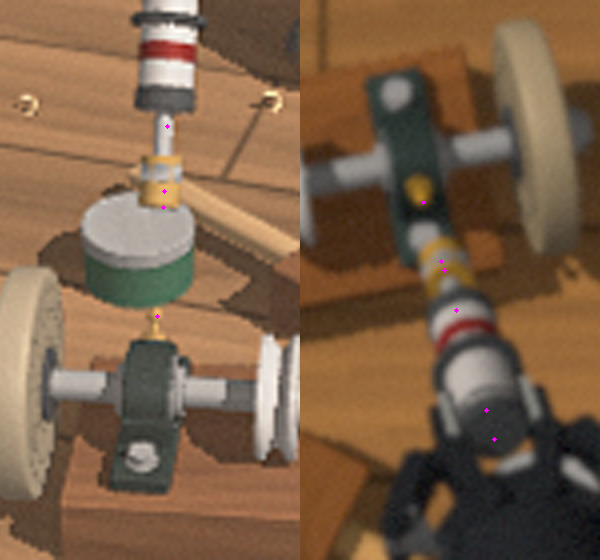

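```bash
python3 - <<'E'
from bench import bot, imaging,solve_ik
from h import *
N=n+1.0*y0
print(bot.movel(N+ax*(L+22),rot=E0,max_speed=120,threshold=8));bot.dwell(.2)
s=bot.get_state();print(s['t'],s['tcp_pos'],N+ax*(L+22),s['orientation']-E0,s['contact_force'],s['wrist_torque'])
for k in('scene','top','wrist'): cv2.imwrite(f'pics/{k}7.png',imaging.capture(k))
a=cv2.resize(cv2.imread('pics/scene7.png')[165:240,225:290],None,fx=7,fy=7,interpolation=cv2.INTER_CUBIC)
b=cv2.resize(cv2.imread('pics/wrist7.png')[120:345,225:340],None,fx=2.33,fy=2.33,interpolation=cv2.INTER_CUBIC)[:525,:268]
cv2.imwrite('pics/z7.png',np.hstack([a,b[:a.shape[0]]]) if b.shape[0]>=a.shape[0] else a)
E
```

```text
False
10.825 [527.37478139 -59.37432893 211.49520766] [527.1490057  -58.97818298 210.62723129] [-6.28203863e+00  1.08277992e-03  2.81831392e-04] [ 0.02184562 -0.05679946 -3.35245728] [-0.21934844  1.12185285  0.00523768]
```

View pics/z7.png

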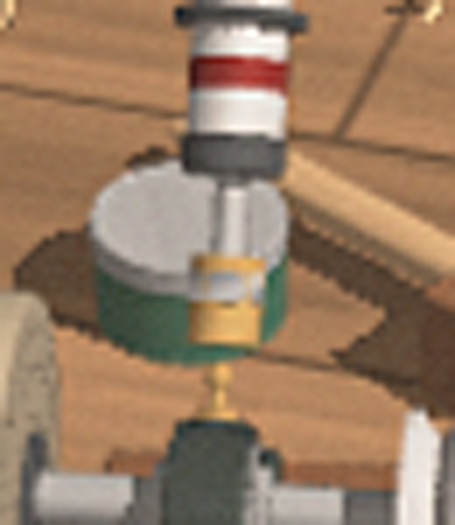

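```bash
python3 - <<'E'
from h import *
from bench import imaging
c=imaging.camera_model('scene')
for d in(0,11.5,22,34): print(d,proj(c,n+y0*(1 if d else 0)+ax*d))
im=cv2.imread('pics/scene7.png').astype(float)
h=cv2.cvtColor(cv2.imread('pics/scene7.png'),cv2.COLOR_BGR2HSV)
for r in range(200,228):
    m=np.where((h[r,245:268,0]>12)&(h[r,245:268,0]<32)&(h[r,245:268,1]>125)&(h[r,245:268,2]>110))[0]+245
    print(r,m.min() if len(m) else None,m.max() if len(m) else None,m.mean() if len(m) else None,end=' | ')
b=cv2.resize(cv2.imread('pics/wrist7.png')[120:345,200:360],None,fx=2.6,fy=2.6,interpolation=cv2.INTER_CUBIC);cv2.imwrite('pics/w7z.png',b)
E
```

```text
0 [256.15547809 218.39485348]
11.5 [256.79861772 213.91930367]
22 [257.03015394 209.8166239 ]
34 [257.29459409 205.13090677]
200 None None None | 201 None None None | 202 253 262 257.5 | 203 259 260 259.5 | 204 None None None | 205 267 267 267.0 | 206 None None None | 207 None None None | 208 253 256 254.5 | 209 252 261 256.5 | 210 252 266 257.3636363636364 | 211 252 261 256.5 | 212 252 261 256.5 | 213 252 261 256.5 | 214 263 263 263.0 | 215 None None None | 216 261 261 261.0 | 217 246 257 253.5 | 218 250 258 254.42857142857142 | 219 255 257 256.0 | 220 255 256 255.5 | 221 253 259 256.0 | 222 255 257 256.0 | 223 254 258 256.0 | 224 253 258 255.5 | 225 265 265 265.0 | 226 None None None | 227 248 263 255.5 |
```

View pics/w7z.png

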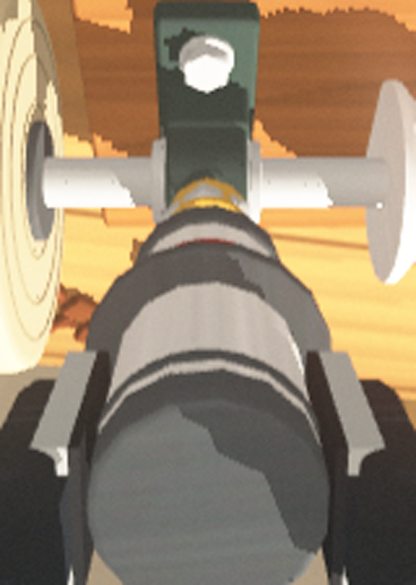

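```bash
python3 - <<'E'
from bench import bot, imaging,solve_ik
from h import *
N=n+.7*y0
def st():
    s=bot.get_state();v=s['tcp_pos']-N;d=v@ax-L;F=s['contact_force']-[0,0,-3.4];print(round(s['t'],2),'d',round(d,2),'lat',np.round(v-(v@ax)*ax,1),'Fax',round(F@ax,1),'F',np.round(F,1),np.round(s['wrist_torque'],2),round(s['opening'],3))
for d in (12,9,6,3,0,-2):
    r=bot.movel(N+ax*(L+d),rot=E0,max_speed=30,threshold=20); print(d,r);st()
    if r: break
for k in('scene','wrist'): cv2.imwrite(f'pics/{k}8.png',imaging.capture(k))
a=cv2.resize(cv2.imread('pics/scene8.png')[165:240,225:290],None,fx=7,fy=7,interpolation=cv2.INTER_CUBIC);cv2.imwrite('pics/z8.png',a)
E
```

```text
12 False
11.46 d 11.7 lat [-0.3  0.2 -0.2] Fax 0.0 F [-0.   0.7  0.1] [-0.29  1.19 -0.  ] 0.402
9 False
11.71 d 9.0 lat [ 0.3 -0.4  0.2] Fax 0.7 F [ 0.2 -1.5  0.8] [-0.52  1.01 -0.23] 0.4
6 False
11.96 d 6.01 lat [ 0.4 -0.1  0.3] Fax -0.8 F [ 1.2 -0.3 -0.1] [-0.37  0.77 -0.15] 0.398
3 False
12.21 d 2.68 lat [-0.3  0.1 -0.2] Fax -3.3 F [ 2.6  0.1 -2.2] [-0.42  0.9  -0.2 ] 0.404
0 False
12.46 d 0.01 lat [ 0.1 -0.2  0. ] Fax 1.4 F [ 0.  -1.6  1.5] [-0.49  0.98 -0.25] 0.397
-2 False
12.71 d -1.66 lat [ 0.3 -0.2  0.2] Fax 10.4 F [-6.9 -2.3  7.6] [-0.36  1.22 -0.07] 0.402
```

View pics/z8.png

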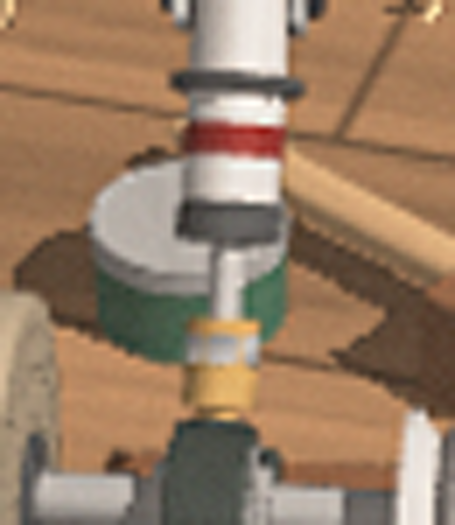

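```bash
python3 - <<'E'
from bench import bot, imaging,solve_ik
from h import *
N=n+.7*y0
def st():
    F=np.zeros(3);D=0
    for _ in range(4):
        bot.dwell(.03);s=bot.get_state();v=s['tcp_pos']-N;D+=(v@ax-L)/4;F+=(s['contact_force']-[0,0,-3.4])/4
    print(round(s['t'],2),'d',round(D,2),'lat',np.round(v-(v@ax)*ax,1),'Fax',round(F@ax,1),'F',np.round(F,1),np.round(s['wrist_torque'],2),round(s['opening'],3))
for d in (-5,-9,-13,-16):
    r=bot.movel(N+ax*(L+d),rot=E0,max_speed=30,threshold=15); print(d,r);st()
    if r: break
for k in('scene','wrist'): cv2.imwrite(f'pics/{k}9.png',imaging.capture(k))
a=cv2.resize(cv2.imread('pics/scene9.png')[165:240,225:290],None,fx=7,fy=7,interpolation=cv2.INTER_CUBIC);cv2.imwrite('pics/z9.png',a)
E
```

```text
-5 False
13.19 d -4.55 lat [ 0.3 -0.1  0.2] Fax 12.2 F [-7.6 -1.4  9.4] [-0.37  1.26 -0.06] 0.401
-9 False
13.61 d -8.48 lat [ 0.4 -0.2  0.3] Fax 12.9 F [-8.3 -1.8  9.7] [-0.36  1.3  -0.08] 0.407
-13 False
14.03 d -12.42 lat [ 0.4 -0.2  0.3] Fax 15.3 F [-10.   -2.3  11.4] [-0.39  1.38 -0.09] 0.403
-16 False
14.41 d -15.36 lat [ 0.5 -0.2  0.3] Fax 16.0 F [-10.5  -2.5  11.9] [-0.3   1.37  0.  ] 0.404
```

View pics/z9.png

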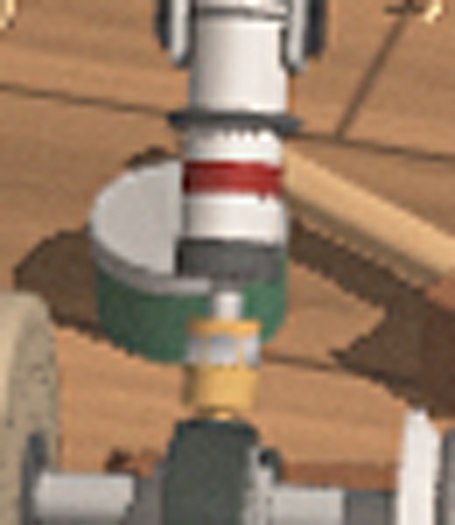

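View pics/wrist9.png

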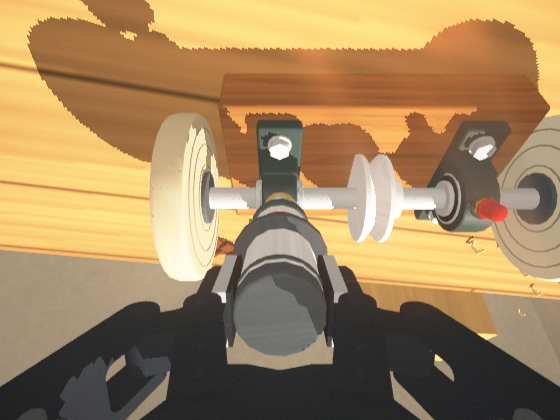

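```bash
python3 - <<'E'
from bench import bot
from h import *
bot.dwell(.5);s=bot.get_state();v=s['tcp_pos']-n-.7*y0;print(s['t'],v@ax-L,(s['contact_force']+[0,0,3.4])@ax,s['opening'])
bot.sign_off()
E
```

```text
15.0083 -15.314801340859688 15.753259859131848 0.3986245421184703
the job is handed in; nothing more can be done
```

I took the gun from its block, snapped its coupler onto the bare, tilted nipple and pushed it along the nipple's axis. I handed in at about 15 s while still holding it there.

**Last checks:**
- **Snap-on:** the axial force dipped and reversed as the coupler went over the head, and the pump then began moving at about 10 N. The pictures show the sleeve seated on the nipple.
- **Pump stroke:** the steady push was 15.8–16.0 N along the axis. That fits about 14–15 mm of the 20 mm stroke, agrees with about 15.3 mm of travel past the seating point, and is short of the hard stop. I had no direct reading of the pump.
- **Hold:** over a further 0.5 s the position and push stayed steady. The gripper opening stayed at 0.40, so I saw no slip.
- **Rest of the bench:** I saw nothing else moved in the last close-ups, which did not show the whole bench. The red-capped nipple was not touched.

**What disagreed:**
- **First grip:** it was too shallow. In both camera views the pads ended about 30 mm behind the reported TCP, so they held only the end cap. I let go, went 25 mm lower and gripped again before lifting.
- **Top camera:** it placed the gun and nipple roughly 5–10 mm from the wrist-camera positions. I used the wrist-camera positions, and the coupler seated on them.

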